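# Push the pipette tip box home into the corner of the locating fence

### The arm

A 7-joint arm with a two-finger parallel gripper is mounted at the origin on a cart in front of the work surface, level with it; the furniture and walls round the work are solid. World frame = base frame: x ahead of the robot, y to its left, z up, the work surface at z = 0. Lengths are in mm, angles in rad, forces in N, time in s.
With the tool pointing down it reaches from about 400 to 900 mm from the base axis. Payload 5.6 kg.
Tool frame: the origin (TCP) lies midway between the tips of the shut fingers; the grasp point (between the pads) lies 19 mm behind it; x points along the fingers, y is the direction in which the jaws open and shut, and the axes are right-handed (so a half turn about x gives the same grasp; the last joint's range is limited). The gripper opens to 92 mm and grips with 3 to 60 N. Pads are 20 mm wide; open, the fingers measure 128 mm over their backs; the gripper's body (75 mm by 189 mm) begins 69 mm behind the grasp point.
Start: joints at [-1.162, 0.468, -0.012, 1.603, 0.006, 1.071, -0.056], TCP at [283.821, 584.769, 214.592] pointing down, gripper open.
Joint ranges: [-2.53, 2.53], [-0.31, 2.02], [-1.57, 1.55], [0.28, 2.44], [-1.29, 4.43], [0.15, 1.84], [-2.92, 2.92]. Speed limits (rad/s): [2.57, 2.57, 3.14, 3.14, 3.14, 3.14, 3.14].

### API

Orientations are given as a rotation vector (axis times angle).
In Python, from cell import robot, grip, kin, viewer gives the robot as it stands. Calls block until the motion is done:
- robot.movep(position, orientation): joint-space move of the TCP to a pose.
- robot.servo_line(position, feed=150, rotation=None): straight line of the TCP; rotation=None keeps the orientation; feed is the mean speed in mm/s.
- robot.goto_joints(angles): joint-space move.
- grip(opening, newtons=None): opening from 0.0 (shut) to 1.0 (fully open); newtons is the grip in N (None keeps the last); returns when the fingers have stopped.
- robot.hold(seconds).
- kin.ik(position, orientation): joint angles nearest the present ones, or None.
- robot.observe(): the state.
- viewer.read_camera(name): name is "scene" or "side" or "wrist"; returns the picture (420x560x3 uint8, red, green, blue); there is no depth.
- viewer.camera_info(name): a dict with "camera_matrix" (3x3 intrinsics, pixels), "R" (3x3) and "t" (3): a world point X has camera coordinates R X + t. Camera axes: x right, y down, z forward; pixel columns grow to the right and rows downward; lengths in mm; the calibration is good to about 2 mm. The wrist camera is an equidistant fisheye: a pixel r from the principal point sees the ray r / f radians off the axis. A picture is of the moment at which its call begins: read the wrist's pose just before it. camera_info takes no time and is no camera call; for the wrist camera it gives the pose at the moment of the call.
A pose or a line that the arm cannot do raises robot.IKError and nothing moves.
- robot.job_done(): hands the job in, once; it reports no verdict.
Trained networks look in the newest picture that a camera, given by its name, has taken for a name from the list of things; names that differ only in an ending like _2 or _b are one class to them, and where a whole thing is asked for, a point or a joint stands for the part that bears it (a point fixed in the world has none). Each returns a list of dicts, best first, with "confidence" (0 to 1); they miss things now and then, are a little off and sometimes report something else, mostly with a low value. They report only what shows in the picture. A call takes as long as a camera call. They do not tell look-alikes from the thing itself.
- viewer.silhouettes(name, camera): "mask" (420x560 bool, what is visible of it).
- viewer.pinpoint(name, camera): "at" ([x, y, z] in mm, in the coordinates of the camera as it stood for that picture, good to about 4 mm: a listed point, or the origin of a listed thing).
The state is a dict: "t": time; "joints": joint angles; "joint_velocities": joint speeds; "joint_torque": joint torques, N m; "tcp_pos": TCP position; "tcp_rot": TCP orientation; "contact_force": force on the tool from outside, world axes, zero at the start; "wrist_torque": the same for the moment, N m; "grip_width": opening from 0.0 (shut) to 1.0 (fully open).
Only numpy, scipy, OpenCV 4.12 (cv2) and the standard library are available. Lean on these libraries where they do the work, as an engineer would, in place of code of your own. Each camera call takes 0.05 s, during which the arm holds its last target.

### The job

With the fingertips, push the blue pipette tip box along the worktop until its long back side lies flush against the aluminium locating fence and its short side is flush against the orange end stop (not the grey one). Only push it, at an easy pace: do not pinch, lift or tip it. Leave the vials and everything else where they stand, and draw back clear of the box at the end.

Things in the scene. Friction and masses are not known exactly. Their poses are not given: they have to be found in the camera images.
- tip_box: closed pipette tip box, blue base, clear fixed lid, 70 mm high, 0.2 to 0.45 kg, loose, starting skewed up to 0.3 rad before the fence, between the end stops. Origin on its underside; x points to its long back side, which is at x = +43 mm; front face at x = -39 mm, with a 20 mm wide lid catch out to -43 mm at 47 to 55 mm height; short sides at y = +59 and -59 mm. A few newtons slide it; it stays where left.
- fence: fixed straight aluminium bar with black graduations and screws on its top, 380 mm long, 16 mm thick, 25 mm high. Origin at the foot of its front face (the face towards the robot), midway along it; x points away from the robot, square to the face; y runs along the bar. The front face is x = 0; the box belongs at x < 0.
- orange_stop: fixed orange block on the worktop at one end of the fence (left or right, it varies), 30 mm wide along the fence, 25 mm high, reaching 45 mm out from the fence face towards the robot. Origin under its centre, 175 mm along the fence from its middle; axes as the fence's; the face towards the box is 15 mm from the origin.
- grey_stop: fixed grey block of the same size at the other end of the fence, 175 mm from its middle: the wrong one. 320 mm lie free between the two blocks.
- vial_left: glass vial with a black cap, 21 mm wide, 52 mm high, standing beyond the left end stop; loose, origin under its centre; leave it
- vial_right: glass vial with a blue cap, 21 mm wide, 52 mm high, standing beyond the right end stop; loose, origin under its centre; leave it
- lab_timer: white lab timer, 62x66x18 mm, lying at the right; origin under its centre; leave it
- spatula: small spatula with a wooden handle, 180x12x9 mm, lying at the right; origin under its centre; leave it
- pen_marker: white and green marker pen, 17x135x16 mm, lying at the right; origin under its centre; leave it
- beaker: small glass beaker, 56x60x72 mm, standing at the left rear; origin under its centre; leave it
Things that resemble listed ones, but are neither listed nor needed, are in the scene too. Leave any black or red look-alike of the tip_box alone.

How it is judged:
By the outcome, as a careful person would: the job done as asked, in the order asked, and still so for the second after the job is handed in, with the robot touching nothing.
It also fails if it takes over 54 s, if anything falls off the work surface, if the arm or the gripper's body presses on something with over 40 N, if the wrist force passes 120 N, or if a joint passes its speed limit or range.

## Working session

There is one attempt and no reset: what is moved stays moved. The work goes in short steps, each a Python script; the robot and the scene stay as the last script left them, time stands still between calls to the robot, and variables do not carry over. Pictures are saved under pics/ and viewed, and the job is handed in when it is done.

```bash
ls; mkdir -p pics; cat > h.py <<'E'
import numpy as np, cv2
from cell import robot, grip, kin, viewer
def save(n,f,im=None):
    im=viewer.read_camera(n) if im is None else im
    cv2.imwrite('pics/'+f,im[:,:,::-1]); return im
def world(p,n):
    c=viewer.camera_info(n); return np.array(c['R']).T@(np.array(p)-np.array(c['t']))
def proj(X,n):
    c=viewer.camera_info(n); q=np.array(c['R'])@np.array(X,float)+np.array(c['t']); q=np.array(c['camera_matrix'])@q; return q[:2]/q[2]
def plane(uv,n,z):
    c=viewer.camera_info(n);R=np.array(c['R']);t=np.array(c['t'])
    d=R.T@np.linalg.inv(np.array(c['camera_matrix']))@np.array([uv[0],uv[1],1.]); o=-R.T@t
    return o+d*(z-o[2])/d[2]
E
python3 - <<'E'
from h import *
for n in ['scene','side']:
    save(n,n+'0.png')
    for k in ['tip_box','fence','orange_stop','grey_stop','vial_left','vial_right']:
        for d in viewer.pinpoint(k,n)[:4]:
            w=world(d['at'],n); print(n,k,round(d['confidence'],2),w.round(1),proj(w,n).round(0))
print(robot.observe())
E
```

```text
pics
scene tip_box 0.89 [444.4 209.8  -4.6] [197. 218.]
scene tip_box 0.75 [ 452.2 -139.6    1.3] [308. 269.]
scene tip_box 0.55 [ 5.29e+02  2.70e+01 -4.00e-01] [269. 223.]
scene fence 0.58 [624.5   1.4   1.9] [295. 204.]
scene orange_stop 0.45 [605.6 170.9  -2. ] [242. 187.]
scene grey_stop 0.54 [ 6.066e+02 -1.768e+02 -1.000e-01] [349. 234.]
scene vial_left 0.69 [573.3 225.    2. ] [220. 186.]
scene vial_right 0.66 [ 596.8 -225.    -1.9] [363. 244.]
side tip_box 0.91 [ 452.8 -135.8   -3.8] [246. 250.]
side tip_box 0.76 [532.5  27.3  -1. ] [250. 216.]
side tip_box 0.71 [448.7 208.6   2. ] [202. 197.]
side tip_box 0.63 [625.1  -2.3  -1.9] [284. 214.]
side fence 0.59 [ 6.231e+02  3.000e-01 -1.400e+00] [283. 214.]
side orange_stop 0.51 [602.7 174.3  -4. ] [252. 194.]
side grey_stop 0.7 [ 6.067e+02 -1.743e+02 -2.000e-01] [309. 243.]
side vial_left 0.46 [571.2 229.    1.5] [236. 188.]
side vial_right 0.7 [ 593.9 -229.3   -5.4] [316. 256.]
{'t': 0.7, 'joints': array([-1.16198447,  0.46743503, -0.01161014,  1.60266762,  0.00597787,
        1.07139843, -0.05628245]), 'joint_velocities': array([ 0.00222546,  0.00019373,  0.00072924, -0.00125601,  0.00036097,
        0.00014047,  0.00167943]), 'joint_torque': array([ 3.18984655e-05, -5.20266616e+01, -1.25377686e-02, -2.44007206e+01,
       -5.67353773e-02,  1.13155929e-02,  2.59661510e-05]), 'tcp_pos': array([283.82768597, 584.79207369, 214.64797779]), 'tcp_rot': array([ 0.35444268,  1.54155795, -0.35425048]), 'contact_force': array([ 1.03318777, -0.26580335,  0.0432115 ]), 'wrist_torque': array([-0.05698907, -0.00137003, -0.03271761]), 'grip_width': 0.9968145755564024}
```

View pics/scene0.png

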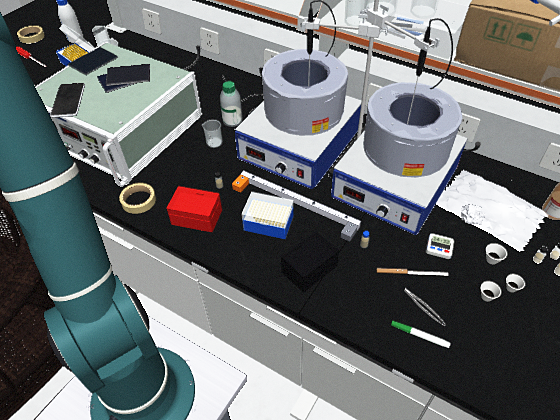

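View pics/side0.png

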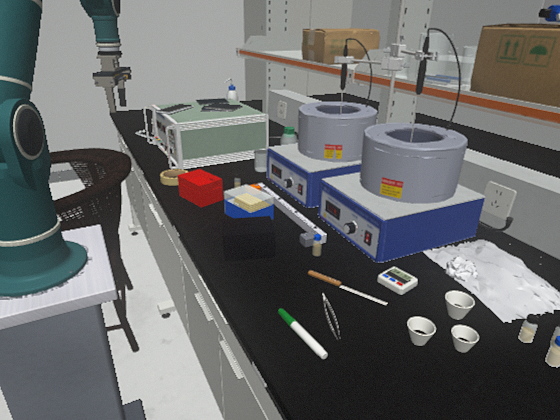

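```bash
python3 -c "
import cv2
a=cv2.imread('pics/scene0.png')[150:300,150:400];cv2.imwrite('pics/crop0.png',cv2.resize(a,None,fx=3.2,fy=3.2,interpolation=cv2.INTER_CUBIC))"
```

```text
(no output)
```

View pics/crop0.png

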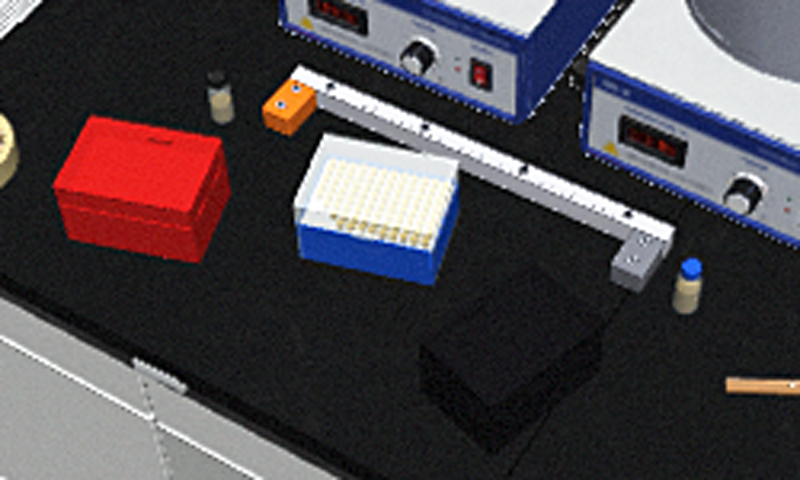

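Candidates for tip_box are red at (195,208), black at (308,262) and blue with a clear lid at (269,215). The crop shows only the last matches, and the orange stop is at the left (240,184). I'll move above it for a wrist view and get the fence and box poses.

```bash
cat >> h.py <<'E'
from scipy.spatial.transform import Rotation as Ro
def rot(th,s=1):
    x=np.array([0,0,-1.]); y=s*np.array([-np.sin(th),np.cos(th),0]); z=np.cross(x,y)
    return Ro.from_matrix(np.c_[x,y,z]).as_rotvec()
def st():
    o=robot.observe(); print('t',round(o['t'],2),'tcp',o['tcp_pos'].round(1),'F',o['contact_force'].round(1),'w',round(o['grip_width'],3))
def wproj(X,c):
    q=np.atleast_2d(X)@np.array(c['R']).T+np.array(c['t']); K=np.array(c['camera_matrix'])
    r=np.hypot(q[:,0],q[:,1]); a=np.arctan2(r,q[:,2])/np.maximum(r,1e-9)
    return np.c_[K[0,0]*q[:,0]*a+K[0,2],K[1,1]*q[:,1]*a+K[1,2]]
E
python3 - <<'E'
from h import *
print(Ro.from_rotvec(robot.observe()['tcp_rot']).as_matrix().round(2))
for s in (1,-1):
    print(s,kin.ik([450,27,260],rot(0,s)))
E
```

```text
[[ 0.    0.44  0.9 ]
 [ 0.    0.9  -0.44]
 [-1.    0.    0.  ]]
1 [-0.47582078  0.06273147  0.3603351   2.03475801 -0.02551042  1.04826305
  1.46739523]
-1 [-0.80618895  0.05706055  0.71186411  2.05109431 -0.04301904  1.04767586
 -1.64442505]
```

```bash
python3 - <<'E'
from h import *
import pickle
robot.movep([450,27,260],rot(0,1)); st()
c=viewer.camera_info('wrist'); im=save('wrist','w1.png')
pickle.dump(c,open('c1.pkl','wb'))
print(np.array(c['camera_matrix']), (-np.array(c['R']).T@np.array(c['t'])).round(1))
for k in ['tip_box','fence','orange_stop','grey_stop']:
    for d in viewer.pinpoint(k,'wrist')[:3]:
        w=np.array(c['R']).T@(np.array(d['at'])-c['t']); print(k,round(d['confidence'],2),w.round(1),wproj(w,c).round(0))
st()
E
```

```text
t 2.8 tcp [450.2  27.8 260. ] F [-0.7  0.   0.5] w 1.001
[[325.1922621    0.         280.29293864]
 [  0.         325.1922621  201.68630541]
 [  0.           0.           1.        ]] [367.4  28.9 430.9]
tip_box 0.96 [527.6  26.4   3.4] [[279. 223.]]
tip_box 0.83 [446.6 211.9   3.1] [[410. 168.]]
tip_box 0.65 [ 453.4 -135.6    1.7] [[163. 172.]]
fence 0.77 [632.1   3.   -5.1] [[264. 283.]]
orange_stop 0.49 [ 6.075e+02 -1.746e+02 -6.000e-01] [[152. 267.]]
grey_stop 0.51 [ 608.5 -176.4    2.9] [[151. 269.]]
t 3.05 tcp [450.1  27.4 259.9] F [-0.4  0.8 -0.2] w 0.999
```

View pics/w1.png

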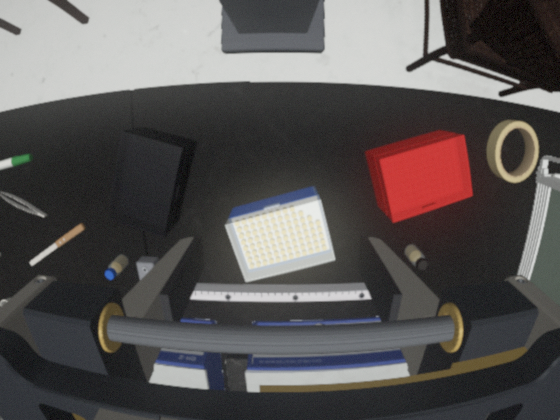

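```bash
python3 -c "
import cv2
a=cv2.imread('pics/w1.png')[170:310,130:390];cv2.imwrite('pics/crop1.png',cv2.resize(a,None,fx=3,fy=3,interpolation=cv2.INTER_CUBIC))"
```

```text
(no output)
```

View pics/crop1.png

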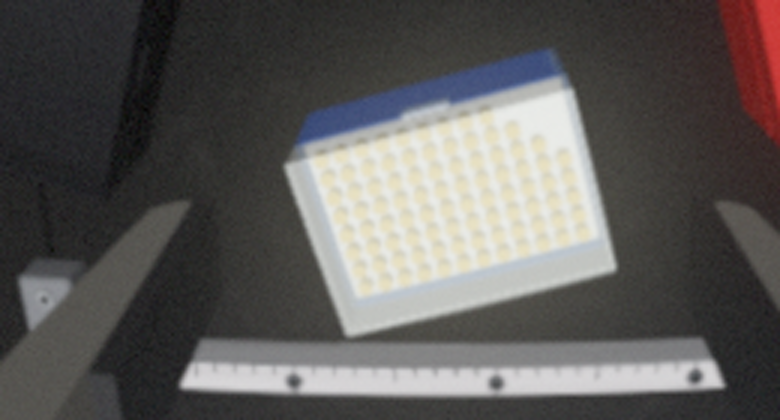

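```bash
cat > fit.py <<'E'
from h import *
from scipy.optimize import least_squares
def tf(p,L): 
    c,s=np.cos(p[2]),np.sin(p[2]); L=np.array(L,float)
    return np.c_[p[0]+c*L[:,0]-s*L[:,1],p[1]+s*L[:,0]+c*L[:,1],L[:,2]]
def fitbox(L,uv,c,x0): 
    r=least_squares(lambda p:(wproj(tf(p,L),c)-uv).ravel(),x0); return r.x,r.fun.reshape(-1,2)
def unproj(uv,c,z):
    K=c['camera_matrix'];R=np.array(c['R']);d=(np.array(uv)-[K[0][2],K[1][2]])/K[0][0];r=np.hypot(*d)
    v=R.T@np.array([*(d/r*np.sin(r)),np.cos(r)]); o=-R.T@np.array(c['t']); return o+v*(z-o[2])/v[2]
E
python3 - <<'E'
from fit import *; import pickle
c=pickle.load(open('c1.pkl','rb'))
P=lambda a:np.array(a)/3+[130,170]-0.33
L=[[-39,-59,70],[-39,59,70],[43,59,70],[43,-59,70],[-39,-59,0],[-39,59,0]]
uv=P([[285,162],[572,88],[616,270],[348,335],[310,110],[553,48]])
p,r=fitbox(L,uv,c,[528,27,.25]);print(p.round(3),r.round(1).tolist())
for a,z in [([198,340],0),([350,340],0),([450,341],0),([705,338],0),([190,365],25),([450,367],25),([712,361],25)]:
    print(a,unproj(P(a),c,z).round(1))
# scene stops
E
```

```text
[5.26874e+02 2.91000e+01 2.69000e-01] [[-0.2, 0.5], [0.3, 0.2], [0.1, 0.1], [-0.5, 0.1], [-0.4, 0.1], [0.6, -0.9]]
[198, 340] [ 631.8 -104.3    0. ]
[350, 340] [628.8 -23.4   0. ]
[450, 341] [628.7  27.9   0. ]
[705, 338] [630.  161.3   0. ]
[190, 365] [ 631.6 -102.5   25. ]
[450, 367] [628.6  27.9  25. ]
[712, 361] [628.6 158.9  25. ]
```

```bash
python3 -c "
import cv2
a=cv2.imread('pics/scene0.png')[160:250,225:375];cv2.imwrite('pics/crop2.png',cv2.resize(a,None,fx=5,fy=5,interpolation=cv2.INTER_CUBIC))"
```

```text
(no output)
```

View pics/crop2.png

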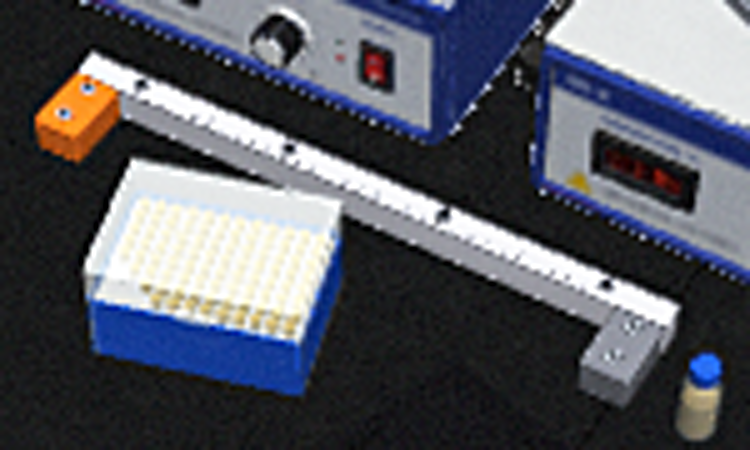

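Box pose is (527, 29), yaw 0.27. The fence face is at x≈629 with yaw ≈0.007. I'll approach with the fingers spread either side of the lid catch, and push while turning the box square.

```bash
python3 - <<'E'
from fit import *
b=np.array([526.9,29.1]);th=.269
def loc(x,y=0): return [b[0]+np.cos(th)*x-np.sin(th)*y,b[1]+np.sin(th)*x+np.cos(th)*y]
grip(0.6)
robot.movep([*loc(-85),90],rot(th)); st()
robot.servo_line([*loc(-85),14],feed=120); st()
for x in np.arange(-66,-40,3):
    robot.servo_line([*loc(x),14],feed=50); o=robot.observe(); print(x,o['contact_force'].round(1))
    f=o['contact_force']; 
    if f[0]*np.cos(th)+f[1]*np.sin(th)<-1.5: break
st()
save('scene','s2.png')
E
```

```text
t 4.47 tcp [445.9   6.7  90.7] F [-0.1 -0.3 -0. ] w 0.601
t 5.25 tcp [445.8   6.6  14.7] F [0.7 0.3 0.4] w 0.597
-66 [-0.2  0.1  0. ]
-63 [-0.2  0.1  0.6]
-60 [ 0.1 -0.3 -0.9]
-57 [-0.1  0.5  0.3]
-54 [-0.6  0.   0.1]
-51 [ 1.  -0.  -0.3]
-48 [ 0.2 -0.9  0. ]
-45 [-1.   0.5 -0.8]
-42 [-1.3 -0.1 -0.9]
t 7.78 tcp [486.7  18.   14. ] F [-1.3 -0.1 -0.9] w 0.598
```

```bash
python3 -c "
import cv2
a=cv2.imread('pics/s2.png')[120:300,180:400];cv2.imwrite('pics/crop3.png',cv2.resize(a,None,fx=3.3,fy=3.3,interpolation=cv2.INTER_CUBIC))"
```

```text
(no output)
```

View pics/crop3.png

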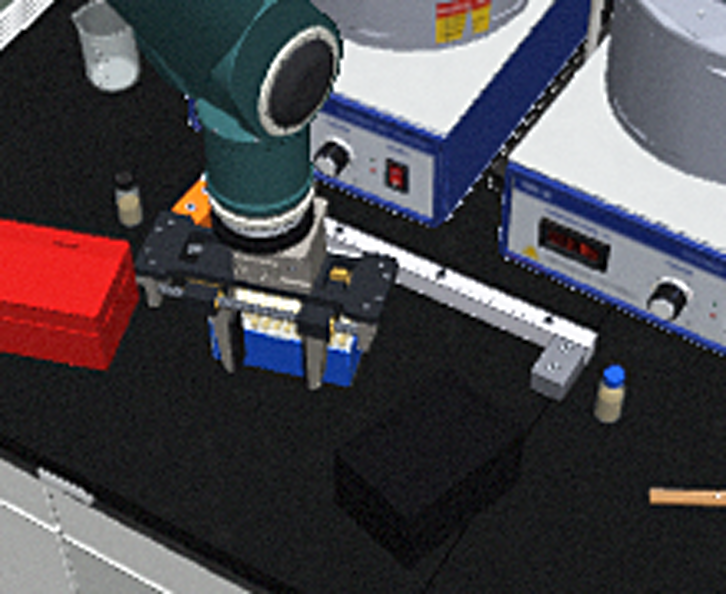

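```bash
python3 - <<'E'
from fit import *
import pickle
robot.servo_line([508,23,14],feed=30,rotation=rot(.13)); st()
robot.servo_line([531,27,14],feed=30,rotation=rot(.007)); st()
c=viewer.camera_info('wrist'); save('wrist','w2.png');pickle.dump(c,open('c2.pkl','wb'))
for x in np.arange(533,548,1.5):
    robot.servo_line([x,27,14],feed=25); o=robot.observe(); print(x,o['contact_force'].round(1),o['wrist_torque'].round(2))
    if o['contact_force'][0]<-7: break
st(); c=viewer.camera_info('wrist'); save('wrist','w3.png');pickle.dump(c,open('c3.pkl','wb'))
E
```

```text
t 8.72 tcp [508.2  22.9  14.1] F [-0.2 -0.2  0.3] w 0.603
t 9.65 tcp [531.3  26.8  14.1] F [-0.7 -0.1 -0.6] w 0.601
533.0 [-1.  -0.   0.5] [0.09 0.16 0.  ]
534.5 [-0.6 -0.1  0.6] [ 0.    0.27 -0.01]
536.0 [-0.2 -0.5 -0.7] [-0.01  0.18 -0.01]
537.5 [-4.6  0.9  1.7] [ 0.08  0.73 -0.13]
539.0 [-8.2  0.1  5.8] [-0.01  1.42 -0.22]
t 10.95 tcp [536.8  27.1  13.8] F [-8.2  0.1  5.8] w 0.602
```

View pics/w3.png

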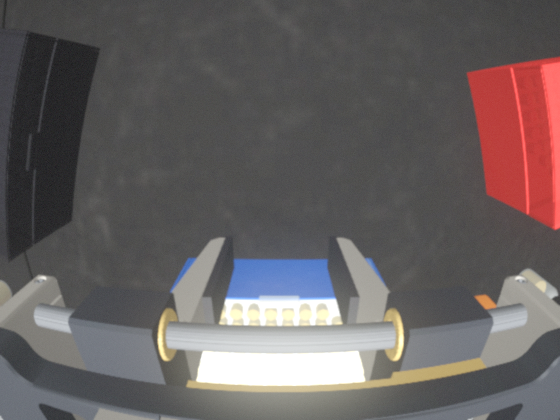

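The box met the fence at TCP x≈536.5, which matches the fence estimate. Next is the side push towards the orange stop.

```bash
python3 - <<'E'
from fit import *
import pickle
th=.007
robot.servo_line([505,27,14],feed=80)
robot.servo_line([490,27,100],feed=200)
grip(0.0)
c=viewer.camera_info('wrist'); save('wrist','w4.png');pickle.dump(c,open('c4.pkl','wb')); save('scene','s4.png');st()
robot.movep([560,-70,100],rot(th)); robot.servo_line([590,-70,100],feed=150)
robot.servo_line([590,-70,14],feed=120); st()
for y in np.arange(-60,-24,4):
    robot.servo_line([590,y,14],feed=50); o=robot.observe(); print(y,o['contact_force'].round(1))
    if o['contact_force'][1]<-1.2: break
st(); c=viewer.camera_info('wrist'); save('wrist','w5.png');pickle.dump(c,open('c5.pkl','wb'))
E
```

```text
t 13.15 tcp [490.  27. 100.] F [-0.7 -0.2 -0.2] w 0.003
t 14.92 tcp [590.4 -70.2  14.5] F [-0.2 -0.3 -0.6] w 0.003
-60 [ 0.3  0.3 -1.2]
-56 [-0.4  0.5  0.5]
-52 [ 0.  -0.5 -0.4]
-48 [-0.2 -0.   0.7]
-44 [-0.5  0.1  0.1]
-40 [-0.2  0.8  0.4]
-36 [0.8 0.5 0.3]
-32 [-1.1 -0.3  0.5]
-28 [0.4 1.  0.4]
t 17.27 tcp [590.  -27.5  14. ] F [0.4 1.  0.4] w 0.01
```

```bash
python3 -c "
import cv2,numpy as np
a=cv2.imread('pics/w4.png');b=cv2.imread('pics/w5.png')
cv2.imwrite('pics/v4.png',cv2.resize(np.vstack([a[180:420,100:500],b[180:420,100:500]]),None,fx=1.25,fy=1.25))"
```

```text
(no output)
```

View pics/v4.png

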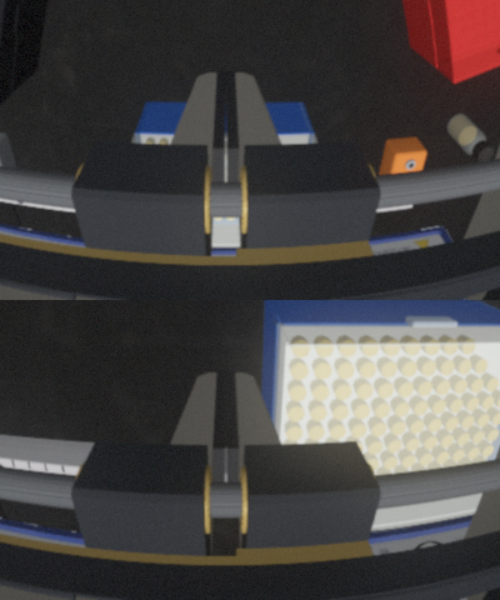

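```bash
python3 - <<'E'
from fit import *
import pickle
robot.servo_line([590,12,14],feed=35); st()
for y in np.arange(14,40,1.5):
    robot.servo_line([590,y,14],feed=25); o=robot.observe(); print(y,o['contact_force'].round(1),o['wrist_torque'].round(2))
    if o['contact_force'][1]<-5: break
st(); c=viewer.camera_info('wrist'); save('wrist','w6.png');pickle.dump(c,open('c6.pkl','wb')); save('scene','s6.png')
E
python3 -c "
import cv2
a=cv2.imread('pics/s6.png')[120:270,180:380];cv2.imwrite('pics/crop6.png',cv2.resize(a,None,fx=4,fy=4,interpolation=cv2.INTER_CUBIC))"
```

```text
t 18.61 tcp [590.   12.2  13.9] F [-0.7 -1.4 -0.4] w 0.003
14.0 [-0.6 -2.4 -0.1] [-0.17  0.1   0.  ]
15.5 [-1.8 -0.5  0.3] [-0.2   0.1   0.04]
17.0 [-0.6 -0.9  0.2] [-0.24  0.23  0.03]
18.5 [-1.1 -1.2 -0.6] [-0.19  0.21  0.02]
20.0 [-1.3 -0.9  0.3] [-0.19  0.16 -0.02]
21.5 [-1.4 -0.3 -1.3] [-0.19  0.22  0.05]
23.0 [-1.3 -2.1 -0.2] [-0.17  0.14  0.05]
24.5 [-2.4 -3.3  0.9] [-0.5   0.19  0.  ]
26.0 [-1.1 -6.3  1.8] [-1.16  0.27  0.02]
t 20.86 tcp [590.   24.   14.2] F [-1.1 -6.3  1.8] w 0.005
```

View pics/w6.png

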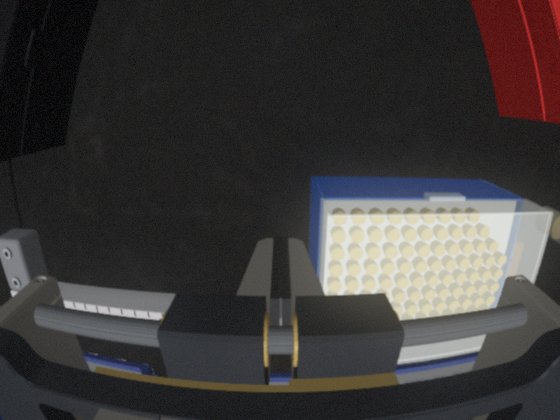

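View pics/crop6.png

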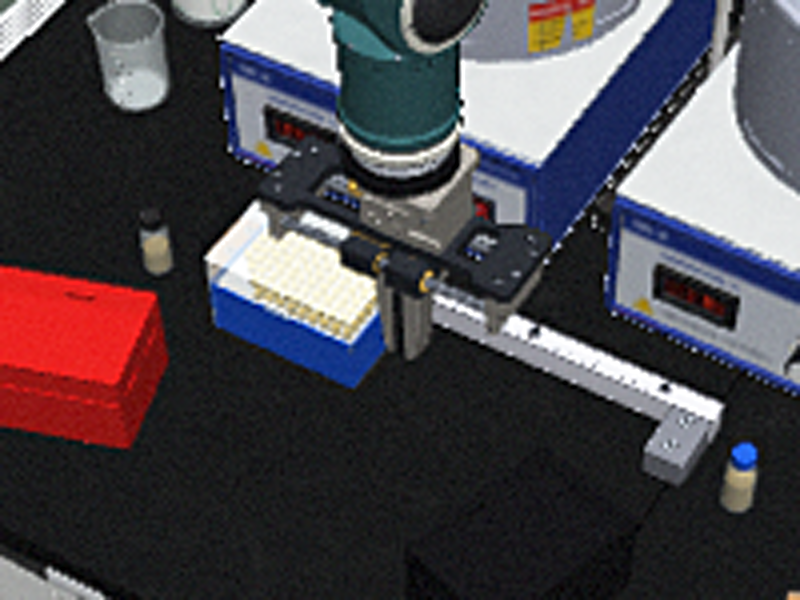

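```bash
python3 - <<'E'
from fit import *
import pickle
c1=pickle.load(open('c1.pkl','rb')); print('red corners',[unproj(u,c1,70).round(0) for u in ([390,221],[366,150],[472,192])])
th=.007; cx=98
robot.servo_line([590,5,14],feed=80)
robot.servo_line([580,0,100],feed=200)
grip(0.5)
robot.movep([518,cx,100],rot(th))
c=viewer.camera_info('wrist'); save('wrist','w7.png');pickle.dump(c,open('c7.pkl','wb')); save('scene','s7.png')
robot.servo_line([518,cx,14],feed=120); st()
robot.servo_line([531,cx,14],feed=50)
for x in np.arange(533,548,1.5):
    robot.servo_line([x,cx,14],feed=25); o=robot.observe(); print(x,o['contact_force'].round(1),o['wrist_torque'].round(2))
    if o['contact_force'][0]<-9: break
st()
robot.servo_line([515,cx,14],feed=80)
robot.servo_line([480,cx-40,110],feed=200)
grip(0)
robot.movep([430,20,260],rot(th)); st()
c=viewer.camera_info('wrist'); save('wrist','w8.png');pickle.dump(c,open('c8.pkl','wb')); save('scene','s8.png')
E
python3 -c "
import cv2
a=cv2.imread('pics/w8.png')[170:330,200:480];cv2.imwrite('pics/crop8.png',cv2.resize(a,None,fx=2.8,fy=2.8,interpolation=cv2.INTER_CUBIC))
a=cv2.imread('pics/s8.png')[140:260,200:380];cv2.imwrite('pics/crop8s.png',cv2.resize(a,None,fx=4.4,fy=4.4,interpolation=cv2.INTER_CUBIC))"
```

```text
red corners [array([501., 164.,  70.]), array([415., 126.,  70.]), array([463., 278.,  70.])]
t 24.25 tcp [518.5  97.8  14.4] F [ 0.2 -0.3  0.2] w 0.505
533.0 [-0.4 -0.4  0.6] [ 0.02  0.04 -0.  ]
534.5 [ 0.2 -0.3 -0.5] [ 0.01  0.05 -0.01]
536.0 [ 0.7 -0.1 -0.1] [-0.04 -0.01 -0.04]
537.5 [-4.4 -0.   2.6] [-0.05  0.71 -0.12]
539.0 [-8.9 -0.4  6. ] [-0.1   1.52 -0.13]
540.5 [-12.9  -0.5  10.2] [-0.1   2.21 -0.19]
t 26.16 tcp [536.3  98.   13.6] F [-12.9  -0.5  10.2] w 0.497
t 28.79 tcp [429.8  20.7 259.4] F [ 0.5 -0.3 -0.3] w -0.001
```

View pics/crop8.png

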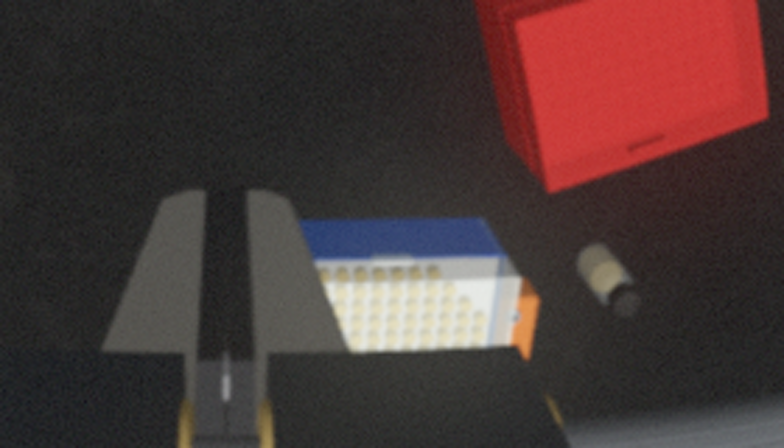

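View pics/crop8s.png

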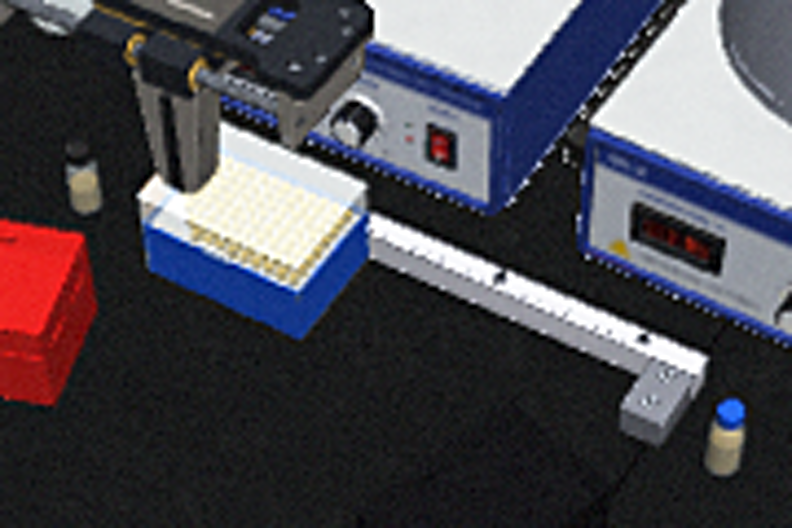

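Both faces look closed up. One gentle side re-press will check it, then I'll retract to a clear view.

```bash
python3 - <<'E'
from fit import *
import pickle
th=.007
robot.movep([575,0,110],rot(th)); robot.servo_line([592,5,14],feed=150)
robot.servo_line([592,18,14],feed=60)
for y in np.arange(20,36,1.5):
    robot.servo_line([592,y,14],feed=25); o=robot.observe(); print(y,o['tcp_pos'].round(1),o['contact_force'].round(1))
    if o['contact_force'][1]<-6: break
robot.servo_line([590,0,14],feed=60)
robot.servo_line([575,-10,110],feed=180)
robot.movep([420,-90,300],rot(th)); st()
c=viewer.camera_info('wrist'); save('wrist','w9.png');pickle.dump(c,open('c9.pkl','wb')); save('scene','s9.png')
E
python3 -c "
import cv2
a=cv2.imread('pics/w9.png')[170:310,280:510];cv2.imwrite('pics/crop9.png',cv2.resize(a,None,fx=3.4,fy=3.4,interpolation=cv2.INTER_CUBIC))
a=cv2.imread('pics/s9.png')[140:260,200:380];cv2.imwrite('pics/crop9s.png',cv2.resize(a,None,fx=4.4,fy=4.4,interpolation=cv2.INTER_CUBIC))"
```

```text
20.0 [592.  20.  14.] [ 0.6  0.2 -0.4]
21.5 [592.   21.5  13.9] [0.6 0.1 0.9]
23.0 [592.   23.1  14. ] [ 0.2  0.2 -0.2]
24.5 [592.   23.9  14. ] [-0.  -1.6  0.4]
26.0 [592.   24.   14.2] [-1.2 -4.3  1.9]
27.5 [592.   24.1  14.3] [-1.1 -7.7  2.6]
t 34.72 tcp [420.3 -89.1 299.5] F [0.5 1.  0.4] w 0.008
```

View pics/crop9.png

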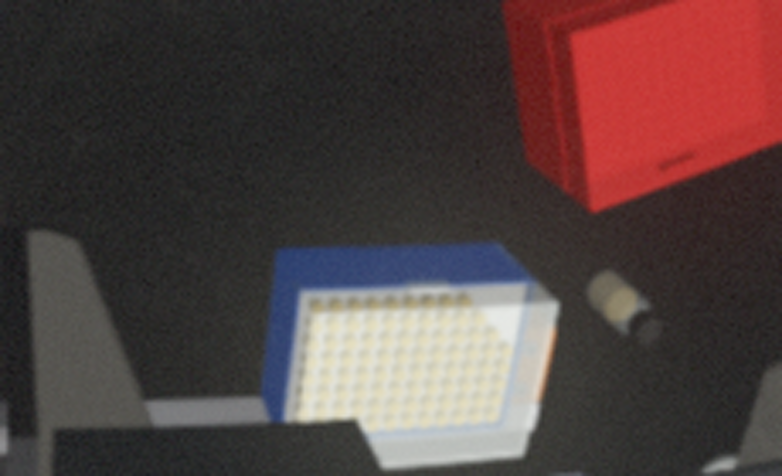

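View pics/crop9s.png

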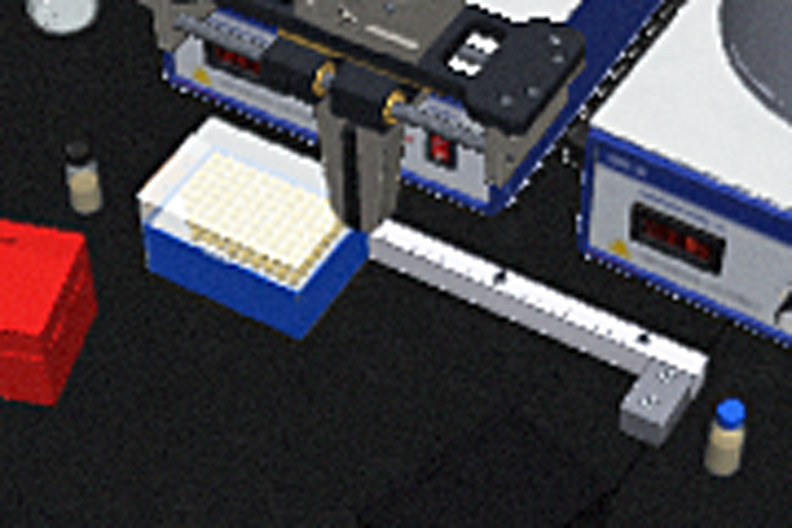

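```bash
python3 - <<'E'
from fit import *; import pickle
c=pickle.load(open('c9.pkl','rb'))
P=lambda a:np.array(a)/3.4+[280,170]-0.33
L=[[-39,-59,70],[-39,59,70],[43,59,70],[-39,-59,0],[-39,59,0]]
uv=P([[300,291],[557,301],[527,457],[277,249],[500,243]])
for use in ([0,1,2,3,4],[3,4],[0,3,4]):
    p,r=fitbox([L[i] for i in use],uv[use],c,[585,98,0]);print(p.round(3),r.round(1).tolist())
for a in([160,402],[250,400]): print(unproj(P(a),c,0).round(1))
E
```

```text
[ 5.83055e+02  9.94160e+01 -1.60000e-02] [[3.2, 4.4], [0.2, -0.3], [-2.5, -0.9], [-0.9, -2.8], [-0.8, -1.3]]
[5.86778e+02 1.02236e+02 5.00000e-03] [[-0.0, -0.0], [0.0, 0.0]]
[ 5.83173e+02  9.71770e+01 -4.30000e-02] [[2.6, 3.5], [-1.5, -3.6], [-1.6, -0.3]]
[632.   -7.9   0. ]
[632.1  38.3   0. ]
```

```bash
python3 - <<'E'
from h import *
st(); robot.job_done(); st()
E
```

```text
t 34.82 tcp [420.3 -89.3 299.3] F [ 0.2  0.2 -0.2] w 0.003
the job is handed in; nothing more can be done
the job is handed in; nothing more can be done
```

The blue tip box is flush against the fence and the orange stop on the left, and I handed the job in at about 35 s of the 54 s allowed. I squared it up and pushed it into the fence with two spread fingertips clear of the lid catch. Then I slid it along to the stop with shut fingers, pressed the front and side once more, and drew the arm back clear.

**Contact checks:** both re-presses stopped where the first pushes had. The fence stop was at TCP x≈536.5 and then 536.3; the orange stop was at y≈24.0 both times. The highest force I read was about 13 N.

**Picture checks:** the box's front foot edge gives a yaw of 0.005 rad and puts its back side at x≈630. The fence face measures 629 to 632 in the pictures, with a yaw of about 0.007 rad. In the last pictures the red box, both vials and the grey stop look unmoved. The black box barely shows there, and I did not recheck the other things by measurement.

**Disagreement:** fits that also used the lid's top corners gave −0.016 and −0.043 rad, with errors up to 4 pixels. I think I picked one lid corner wrongly, so I relied on the foot edge and the contact stops instead.

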